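Switch on the swivelling organizer's light

TASK

Switch on the light of the swivelling two-tier organizer: push the big steel toggle bat on the rim of its lower tier past its centre, so that it snaps over to the counter-clockwise side as seen from above, and leave it there. The organizer turns away under the push until it comes up against its end stop, and only then does the bat yield; do not force it. Keep the four things on the organizer standing on their tiers, and leave the other things on the dresser where they are.

Things in the scene. Friction and masses are not known exactly. Their poses are not given: they have to be found in the camera images.
- organizer: White plastic turntable with two round tiers on one upright axis. Origin on the axis, at the underside of the lower tier, 16 mm above the dresser; z up. Lower tier 336 mm in diameter, floor 12 mm and rim 26 mm above the origin. It turns at a push of about 1 N at the rim; from its start it can turn on 0.3 to 1.05 rad counter-clockwise (seen from above) to a firm, hidden end stop
- upper_tier (a point): Centre of the floor of the upper tier, on the organizer's axis, 124 mm above the dresser. The tier is 160 mm in diameter with a rim 10 mm high; things on it reach up to 100 mm higher
- switch_pivot (a point): Pivot of the toggle bat, 145 mm from the organizer's axis (on its own -x side) and 74 mm above the dresser, in the top of a white block on the lower tier, 42 mm (radial) by 60 mm (along the rim), top 72 mm above the dresser. The bat swings only along the rim, about a radial pivot
- switch_bat (a joint): Tilt of the toggle bat in rad: -0.38 = off, as it starts (leaning clockwise round the organizer), 0 = upright, +0.38 = on (leaning counter-clockwise). Moving it off its stop takes about 6 N near the tip, less towards upright; past upright it springs over by itself. A push turns the organizer first, the bat yields only once that is stopped or held. Pushing on after the snap jams it
- bat_tip (a point): Top end of the toggle bat, a plain round steel rod 92 mm long, 14 mm thick at its pivot, swelling to 24 mm near the tip; the tip stands about 160 mm above the dresser when the bat is off or on, 166 mm when upright
- cologne: Blue glass cologne bottle with a steel cap, 40 x 52 x 100 mm, on the upper tier; origin at the centre of its underside, z up
- rose_jar: Round rose-tinted glass jar with closed lid, 54 mm in diameter, 54 mm tall, on the upper tier; origin at the centre of its underside, z up
- pill_box: White ceramic pill box, 44 x 67 x 33 mm, on the lower tier; origin at the centre of its underside, z up
- tie_dish: Round steel tie clip dish, 72 mm in diameter, 20 mm tall, on the lower tier; origin at the centre of its underside, z up
- hairbrush: Wooden hairbrush lying on the dresser, about 215 x 55 x 33 mm; origin near its middle, on the dresser
- watch_case: Black watch case, 102 x 102 x 73 mm, on the dresser; origin at the centre of its underside
- candle: Amber candle jar with a wooden lid, 78 mm in diameter, 85 mm tall, on the dresser; origin at the centre of its underside
There are look-alikes about, which are no part of the job. Of the things that look like the tie_dish, the smallest one is meant.

How it is judged:
At the end, for the whole second after the job is handed in: The toggle bat has snapped over to its on side (joint above 0.3 rad), the organizer is at rest (under 0.1 rad/s), and the cologne bottle, rose jar, pill box and tie clip dish stand upright (within 0.2 rad), each still on its own tier (value of joint switch_bat above 0.3 rad and angular speed of organizer below 0.1 rad/s and angle between each of cologne, rose_jar, pill_box, tie_dish's own z axis and vertical below 0.2 rad and z of cologne in the frame of organizer between 0.102 and 0.118 m and horizontal distance between each of cologne, rose_jar and organizer below 0.075 m and z of rose_jar in the frame of organizer between 0.102 and 0.118 m and z of pill_box in the frame of organizer between 0.006 and 0.022 m and horizontal distance between each of pill_box, tie_dish and organizer below 0.15 m and z of tie_dish in the frame of organizer between 0.006 and 0.022 m); the robot touches nothing.
It fails at once if the robot presses on the organizer or its switch with more than 30 N (contact force between any of the fingers, the arm and organizer above 30 N).
It fails at once if one of the four things on the organizer tips over (more than 0.5 rad) (angle between any of cologne, rose_jar, pill_box, tie_dish's own z axis and vertical above 0.5 rad).
It fails at once if the hairbrush, watch case or candle is moved by more than 30 mm (distance of any of hairbrush, watch_case, candle from where it was at the start of the episode above 0.03 m).
It also fails if it takes over 64 s, if anything falls off the work surface, if the arm or the gripper's body presses on something with over 40 N, if the wrist force passes 120 N, or if a joint passes its speed limit or range.

ROBOT

A 7-joint arm with a two-finger parallel gripper is mounted at the origin on the work surface. World frame = base frame: x ahead of the robot, y to its left, z up, the work surface at z = 0. Lengths are in m, angles in rad, forces in N, time in s.
With the tool pointing down it reaches from about 0.4 to 0.875 m from the base axis. Payload 19.3 kg.
Tool frame: the origin (TCP) lies at the very end of the fingers, on their centre line; the grasp point (between the pads) lies 19 mm behind it; z points along the fingers, y is the direction in which the jaws open and shut (so a half turn about z gives the same grasp; the last joint's range is limited). The gripper opens to 85 mm and grips with 20 to 120 N. Pads are 22 mm wide; open, the fingers measure 114 mm over their backs; the gripper's body (76 mm by 85 mm) begins 54 mm behind the grasp point. The pads swing forward as they close: fully open they stand 13 mm farther back than shut.
Start: joints at [-1.277, 0.521, -0.036, 1.599, 0.021, 1.021, -0.113], TCP at [0.222, 0.584, 0.231] pointing down, gripper open.
Joint ranges: [-2.91, 2.91], [-0.3, 2.13], [-1.5, 1.42], [0.17, 2.43], [-1.26, 4.41], [0.16, 1.93], [-2.52, 2.52]. Speed limits (rad/s): [1.89, 1.89, 2.39, 2.39, 3.01, 3.01, 3.01].

INTERFACE

Orientations are given as [roll, pitch, yaw] about the fixed x, y, z axes, in that order (R = Rz(yaw) Ry(pitch) Rx(roll)).
In Python, from workcell import bot gives the robot as it stands.
- The arm moves only by the tool apply_moves, never from a script. Its argument "commands" is a list of rows, each an object with "travel": the shift along the tool's x, y, z in m, a list of three; "twist": the turn, a rotation vector about the tool's x, y, z in degrees, a list of three; "claw": the finger opening in m, from 0 to 0.0854. A call has 1 to 10 rows; each row is the pose to reach, as a shift and turn from the pose commanded when the call began, along the tool's axes at that moment; what a row does not reach only later rows make up. A row lasts 1/10 s, in which the tool goes at most 50 mm and 8.59 degrees, less where a joint would pass 70% of its speed; a pose out of reach is approached as far as the arm can. A call with a gripper value outside its range is refused whole. The fingers move at their own pace and stop on an object; "force" is the grip in N (left out, the last holds). Time passes only in rows, so rows that repeat a pose let the fingers close. It gives the time, the measured TCP pose, the force and the opening at its end, in the units of the state.
- bot.observe(): the state, without advancing time (a new reading comes with each control period).
- bot.grab_frame(name): name is "scene" or "top" or "wrist"; returns a dict with "frame" (420x560x3 uint8, blue, green, red), "fx", "fy", "cx", "cy" (pixels), "pose" (4x4, takes a point from camera to world coordinates); the wrist camera has in their place "tool_from_camera" (4x4, takes a point from camera to tool coordinates, whose origin is the TCP and whose axes are the flange's). Camera axes: x right, y up, looking along -z (the intrinsics and any distortion apply to the point x, -y, -z); pixel columns grow to the right and rows downward; lengths in m; the calibration is good to about 2 mm. A picture is of the moment at which its call begins: read the wrist's pose just before it. There is no depth.
- bot.job_done(): hands the job in, once; it reports no verdict.
The state is a dict: "clock": time; "qpos": joint angles; "qd": joint speeds; "joint_efforts": joint torques, N m; "position": TCP position; "tool_rot": TCP orientation; "force": force on the tool from outside, world axes, zero at the start; "moment": the same for the moment, N m; "grip_width": finger opening in m.
Only numpy, scipy, OpenCV 4.12 (cv2) and the standard library are available. Lean on these libraries where they do the work, as an engineer would, in place of code of your own. Each camera call takes 0.05 s, during which the arm holds its last target.

## Working session

There is one attempt and no reset: what is moved stays moved. The work goes in short steps, Python scripts to look and compute and a tool call to move; the robot and the scene stay as the last step left them, time stands still between calls to the robot, and variables do not carry over. Pictures are saved under pics/ and viewed, and the job is handed in when it is done.

Besides the shell and the picture viewer there is one more tool, called after ">>>" as name(argument=value, ...) on one line, values as JSON. apply_moves: Moves the arm, as the interface text tells. Its arguments: {"type":"object","properties":{"commands":{"type":"array"},"force":{"type":"number"}},"required":["commands"]}

```bash
mkdir -p pics; ls; python3 - <<'E'
from workcell import bot
import cv2
s=bot.observe();print(s)
for n in("scene","top","wrist"):
    f=bot.grab_frame(n);cv2.imwrite(f"pics/{n}0.png",f["frame"])
    print(n,{k:(v.tolist() if hasattr(v,'tolist') else v) for k,v in f.items() if k!="frame"})
E
```

```text
pics
{'clock': 0.0, 'qpos': array([-1.2771936 ,  0.52200731, -0.03630923,  1.60000027,  0.02118731,
        1.02112526, -0.1128089 ]), 'qd': array([ 5.04281648e-04,  5.47273800e-04,  1.60566356e-03, -1.30592038e-04,
       -2.13421293e-05, -1.29475546e-04, -4.78932487e-04]), 'joint_efforts': array([-1.18790253e-03, -9.27102542e+01,  1.97913609e+00, -3.69943357e+01,
        1.77263212e-02,  7.96428969e-03, -1.37934447e-05]), 'position': array([0.22231371, 0.58375636, 0.23073289]), 'tool_rot': array([-3.14043993e+00,  8.19005841e-05,  2.77774857e+00]), 'force': array([ 0.5010752 ,  0.35211454, -0.26069306]), 'moment': array([-0.01340785,  0.01123621,  0.0261034 ]), 'grip_width': 0.08530895534465162}
scene {'fx': 396.4338757462836, 'fy': 396.4338757462836, 'cx': 281.499161460718, 'cy': 200.99313552825296, 'pose': [[-0.7210241945869864, -0.5444454286501833, 0.42860621325653453, 0.9989959171483885], [0.6928518202959028, -0.5744961833280248, 0.43578720776795044, 0.5108673024519732], [0.008970280533068213, 0.611173715537122, 0.7914456541694492, 1.050026441009711], [0.0, 0.0, 0.0, 1.0]]}
top {'fx': 401.79417716379754, 'fy': 401.79417716379754, 'cx': 281.3525629259094, 'cy': 208.29179832258652, 'pose': [[0.015027269296452102, 0.9975459241170884, -0.06838355397956371, 0.42277083570468804], [-0.9998775204661089, 0.015291066049916195, 0.0033357706160485495, -0.00742718152068981], [0.004373241822458305, 0.0683250508703879, 0.9976535281246296, 1.4543102294374926], [0.0, 0.0, 0.0, 1.0]]}
wrist {'fx': 316.55158271509504, 'fy': 316.55158271509504, 'cx': 275.3106379656712, 'cy': 211.27592277421778, 'tool_from_camera': [[-0.0005828047086207553, 0.9627687721070839, 0.27032564028239614, 0.06987629816001928], [0.9999998194467151, 0.0005215192702283878, 0.00029853674213521376, 0.0009110369606700752], [0.00014644182201028493, 0.270325765462833, -0.9627689022199064, -0.14259568976753528], [0.0, 0.0, 0.0, 1.0]]}
```

View pics/scene0.png

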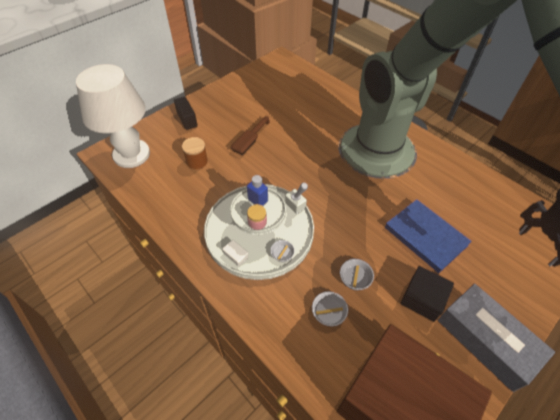

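View pics/top0.png

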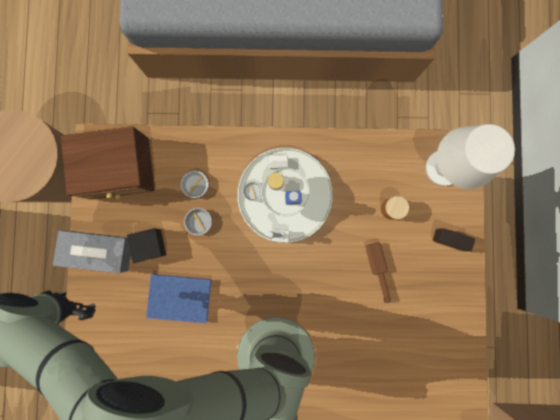

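View pics/wrist0.png

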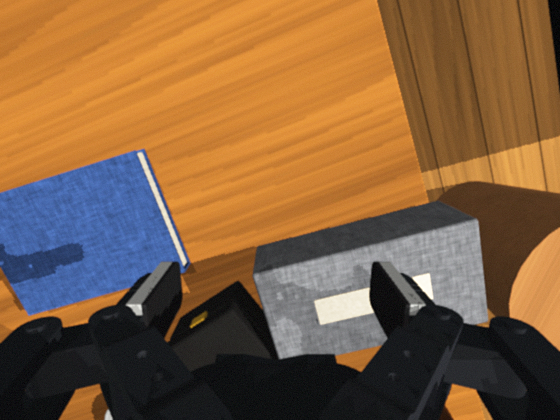

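The top view shows the organizer around (285,195) with the switch near (282,236). In the scene view the switch is at about (298,200). Next I'll zoom in and measure.

```bash
cat > h.py <<'E'
import numpy as np,cv2
from workcell import bot
def ray(f,u,v,T=None):
    T=np.array(f["pose"]) if T is None else T
    d=np.array([(u-f["cx"])/f["fx"],-(v-f["cy"])/f["fy"],-1.])
    d=T[:3,:3]@d; return T[:3,3],d/np.linalg.norm(d)
def onz(f,u,v,z,T=None):
    o,d=ray(f,u,v,T); return o+d*(z-o[2])/d[2]
def proj(f,p,T=None):
    T=np.array(f["pose"]) if T is None else T
    c=T[:3,:3].T@(np.asarray(p)-T[:3,3]); return np.array([f["cx"]+f["fx"]*c[0]/-c[2], f["cy"]-f["fy"]*c[1]/-c[2]])
def two(a,b):
    (o1,d1),(o2,d2)=a,b
    A=np.c_[d1,-d2]; t=np.linalg.lstsq(A,o2-o1,rcond=None)[0]
    p,q=o1+t[0]*d1,o2+t[1]*d2; return (p+q)/2,np.linalg.norm(p-q)
def crop(n,x,y,w,h,k,out):
    f=bot.grab_frame(n); c=f["frame"][y:y+h,x:x+w]
    cv2.imwrite(out,cv2.resize(c,None,fx=k,fy=k,interpolation=cv2.INTER_CUBIC)); return f
E
python3 - <<'E'
from h import *
crop("scene",190,160,140,120,5,"pics/s1.png")
f=crop("top",225,140,120,115,5,"pics/t1.png")
im=f["frame"]; hsv=cv2.cvtColor(im,cv2.COLOR_BGR2HSV)
m=((hsv[...,1]<70)&(hsv[...,2]>120)).astype(np.uint8)*255
m[:,:225]=0;m[:,345:]=0;m[:135]=0;m[250:]=0
cs,_=cv2.findContours(m,cv2.RETR_EXTERNAL,cv2.CHAIN_APPROX_NONE);c=max(cs,key=cv2.contourArea)
e=cv2.fitEllipse(cv2.convexHull(c));print(e,onz(f,*e[0],.042))
for a in (-e[1][0]/2,e[1][0]/2): print(onz(f,e[0][0]+a,e[0][1],.042))
E
```

```text
((284.52313232421875, 194.70889282226562), (95.23236846923828, 95.668701171875), 87.84940338134766) [ 0.56782438 -0.02262276  0.042     ]
[0.56522322 0.14543717 0.042     ]
[ 0.57042826 -0.1908578   0.042     ]
```

View pics/s1.png

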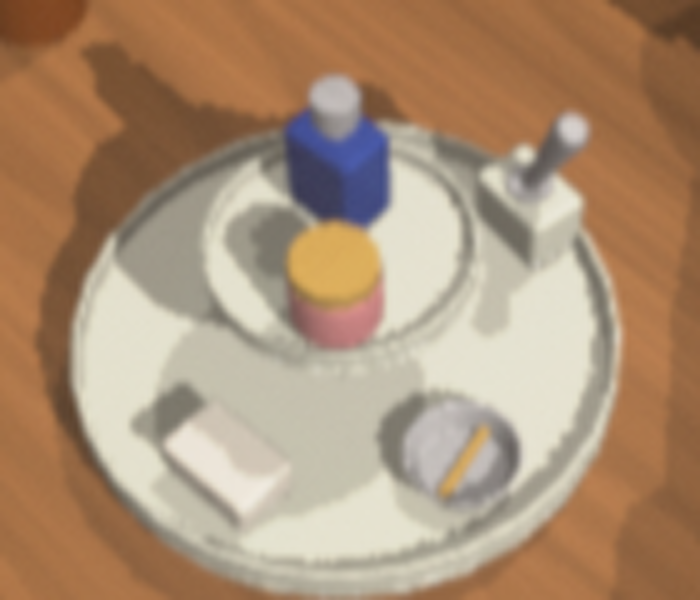

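View pics/t1.png

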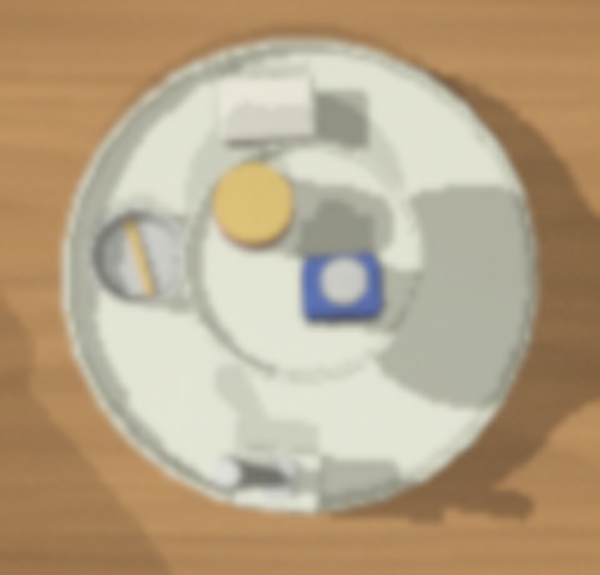

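```bash
python3 - <<'E'
from h import *
s=bot.grab_frame("scene");t=bot.grab_frame("top")
for a,b in (((304.4,186.5),(270.5,234)),):
    print(two(ray(s,*a),ray(t,*b)))
print("block/pivot top",onz(t,225+282/5,140+478/5,.074), onz(s,190+530/5,160+182/5,.074))
for n,(u,v,z) in dict(cologne_t=(225+343/5,140+282/5,.224),candle=(397,208,.085),brush=(378,270,.02)).items(): print(n,onz(t,u,v,z))
from scipy.spatial.transform import Rotation as R
print(R.from_euler('xyz',bot.observe()['tool_rot']).as_matrix().round(3))
E
```

```text
(array([0.42729557, 0.02304589, 0.15220748]), np.float64(0.0026311190378254384))
block/pivot top [ 0.4235785  -0.01361482  0.074     ] [ 0.42475053 -0.00836975  0.074     ]
cologne_t [ 0.54433848 -0.0486576   0.224     ]
candle [ 0.52369262 -0.4075189   0.085     ]
brush [ 0.30711608 -0.35805858  0.02      ]
[[-0.935  0.356 -0.   ]
 [ 0.356  0.935 -0.   ]
 [-0.    -0.    -1.   ]]
```

>>> apply_moves(commands=[{"travel": [-0.036, -0.038, 0.0], "twist": [0, 0, -2], "claw": 0.0}, {"travel": [-0.072, -0.076, 0.0], "twist": [0, 0, -4], "claw": 0.0}, {"travel": [-0.108, -0.114, 0.0], "twist": [0, 0, -6], "claw": 0.0}, {"travel": [-0.144, -0.152, 0.0], "twist": [0, 0, -8], "claw": 0.0}, {"travel": [-0.18, -0.19, 0.0], "twist": [0, 0, -10], "claw": 0.0}, {"travel": [-0.216, -0.228, 0.0], "twist": [0, 0, -12], "claw": 0.0}, {"travel": [-0.252, -0.266, 0.0], "twist": [0, 0, -14], "claw": 0.0}, {"travel": [-0.288, -0.304, 0.0], "twist": [0, 0, -16], "claw": 0.0}, {"travel": [-0.324, -0.342, 0.0], "twist": [0, 0, -18], "claw": 0.0}, {"travel": [-0.35, -0.37, 0.0], "twist": [0, 0, -18], "claw": 0.0}])

```text
clock: 1.35
position: [0.4148, 0.1204, 0.2316]
tool_rot: [3.141, 0.001, 3.093]
force: [1.5, 0.8, 0.5]
grip_width: 0.0001
```

>>> apply_moves(commands=[{"travel": [-0.01, -0.005, 0.04], "twist": [0, 0, 0], "claw": 0.0}, {"travel": [-0.01, -0.005, 0.06], "twist": [0, 0, 0], "claw": 0.0}, {"travel": [-0.01, -0.005, 0.06], "twist": [0, 0, 0], "claw": 0.0}, {"travel": [-0.01, -0.005, 0.06], "twist": [0, 0, 0], "claw": 0.0}, {"travel": [-0.01, -0.005, 0.06], "twist": [0, 0, 0], "claw": 0.0}])

```text
clock: 1.85
position: [0.4245, 0.1174, 0.1724]
tool_rot: [3.141, 0.001, 3.093]
force: [0.6, 0.0, -0.2]
grip_width: -0.0002
```

```bash
python3 - <<'E'
from h import *
s=bot.observe();print(s['position'],s['tool_rot'],s['force'],s['qpos'].round(2))
w=bot.grab_frame("wrist");cv2.imwrite("pics/w2.png",w["frame"])
crop("scene",190,100,200,150,4,"pics/s2.png");
crop("top",205,130,150,140,4,"pics/t2.png")
E
```

```text
[0.42445193 0.11742647 0.17240421] [3.14085930e+00 1.35177203e-03 3.09256890e+00] [ 0.5975525   0.03232581 -0.16668679] [-0.47  0.32  0.08  2.13 -0.04  0.69  1.16]
```

View pics/w2.png

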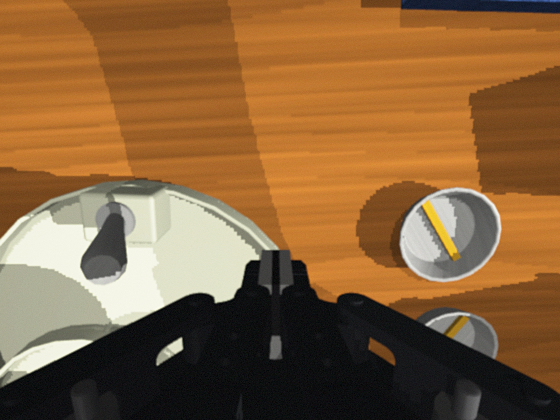

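View pics/s2.png

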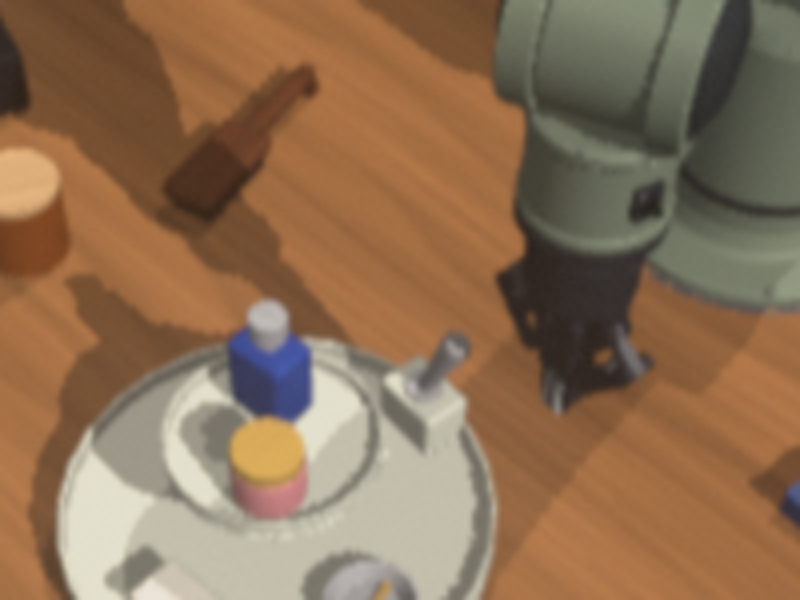

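View pics/t2.png

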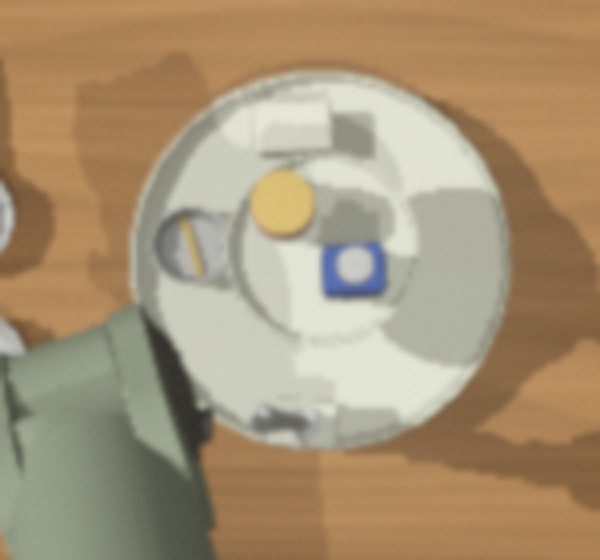

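The wrist view shows the bat at about (105,265) leaning away, and the gripper linkages spread wide along the jaw axis. I'll turn the tool 90° so that the thin finger side does the pushing.

>>> apply_moves(commands=[{"travel": [0, 0, 0], "twist": [0, 0, 8.5], "claw": 0.0}, {"travel": [0, 0, 0], "twist": [0, 0, 17], "claw": 0.0}, {"travel": [0, 0, 0], "twist": [0, 0, 25.5], "claw": 0.0}, {"travel": [0, 0, 0], "twist": [0, 0, 34], "claw": 0.0}, {"travel": [0, 0, 0], "twist": [0, 0, 42.5], "claw": 0.0}, {"travel": [0, 0, 0.005], "twist": [0, 0, 51], "claw": 0.0}, {"travel": [0, 0, 0.01], "twist": [0, 0, 59.5], "claw": 0.0}, {"travel": [0, 0, 0.015], "twist": [0, 0, 68], "claw": 0.0}, {"travel": [0, 0, 0.02], "twist": [0, 0, 76.5], "claw": 0.0}, {"travel": [0, 0, 0.03], "twist": [0, 0, 85], "claw": 0.0}])

```text
clock: 3.0
position: [0.4245, 0.1174, 0.1419]
tool_rot: [3.14, -0.001, 1.603]
force: [0.5, 0.1, 0.3]
grip_width: -0.0001
```

>>> apply_moves(commands=[{"travel": [-0.015, 0, 0], "twist": [0, 0, 5], "claw": 0.0}, {"travel": [-0.03, 0, 0], "twist": [0, 0, 5], "claw": 0.0}, {"travel": [-0.04, 0, 0], "twist": [0, 0, 5], "claw": 0.0}, {"travel": [-0.04, 0, 0], "twist": [0, 0, 5], "claw": 0.0}, {"travel": [-0.04, 0, 0], "twist": [0, 0, 5], "claw": 0.0}])

```text
clock: 3.5
position: [0.4257, 0.0773, 0.1415]
tool_rot: [3.141, -0.001, 1.521]
force: [-0.0, -0.4, 0.3]
grip_width: -0.0002
```

```bash
python3 - <<'E'
from h import *
s=bot.observe();print(s['position'],s['tool_rot'],s['force'],s['qpos'].round(2))
w=bot.grab_frame("wrist");cv2.imwrite("pics/w3.png",w["frame"])
crop("scene",230,130,130,100,6,"pics/s3.png");
E
```

```text
[0.42571852 0.07734524 0.14154311] [ 3.14120351e+00 -6.30948929e-04  1.52125306e+00] [-0.00805405 -0.39054253  0.32239463] [-0.67  0.4   0.45  2.19 -0.3   0.61 -0.06]
```

View pics/w3.png

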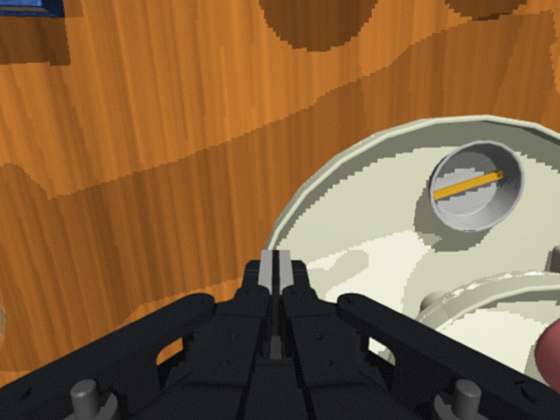

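View pics/s3.png

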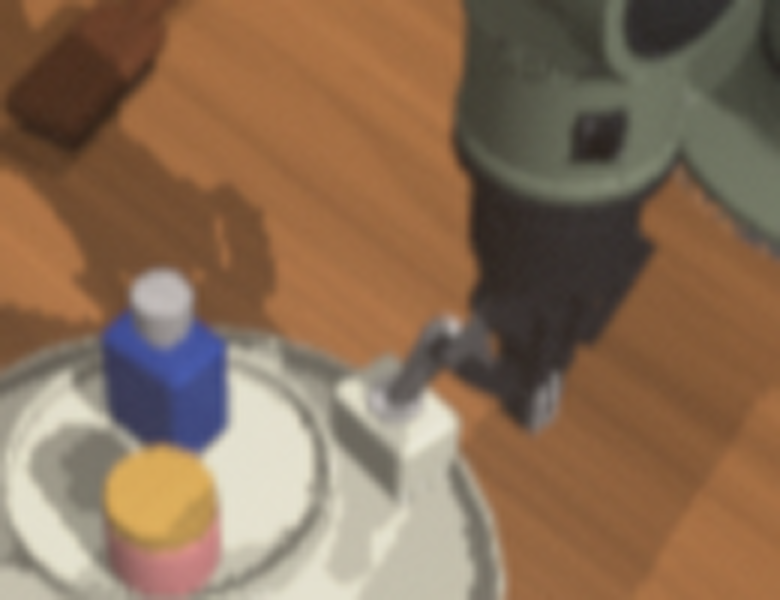

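>>> apply_moves(commands=[{"travel": [-0.012, 0, 0], "twist": [0, 0, 0], "claw": 0.0}, {"travel": [-0.02, 0, 0], "twist": [0, 0, 0], "claw": 0.0}, {"travel": [-0.024, 0, 0], "twist": [0, 0, 0], "claw": 0.0}, {"travel": [-0.027, 0, 0], "twist": [0, 0, 0], "claw": 0.0}, {"travel": [-0.029, 0, 0], "twist": [0, 0, 0], "claw": 0.0}, {"travel": [-0.031, 0, 0], "twist": [0, 0, 0], "claw": 0.0}])

```text
clock: 4.2
position: [0.424, 0.0459, 0.1413]
tool_rot: [3.142, -0.0, 1.521]
force: [-0.9, -0.2, 0.3]
grip_width: 0.0
```

```bash
cat >> h.py <<'E'
C=np.array([.567,-.0226])
def arc(alphas):
    s=bot.observe();p=s['position'][:2];y=s['tool_rot'][2]
    X=np.array([np.cos(y),np.sin(y)]);Y=np.array([np.sin(y),-np.cos(y)])
    r=p-C; print("t",s['clock'],"pos",s['position'].round(4),"yaw",round(y,3),"F",s['force'].round(2),"tang F",(s['force'][:2]@X).round(2),"rad",np.linalg.norm(r).round(4),"ang",np.arctan2(r[1],r[0]).round(3))
    for a in alphas:
        R=np.array([[np.cos(a),-np.sin(a)],[np.sin(a),np.cos(a)]])
        d=R@r-r; print(round(a,3),(X@d).round(4),(Y@d).round(4),"twist",np.degrees(-a).round(2))
E
python3 - <<'E'
from h import *
arc(np.arange(1,11)*.025)
crop("scene",230,130,130,100,6,"pics/s4.png");
E
```

```text
t 4.2 pos [0.424  0.0459 0.1413] yaw 1.521 F [-0.87 -0.17  0.33] tang F -0.22 rad 0.1585 ang 2.695
0.025 -0.0037 -0.0015 twist -1.43
0.05 -0.0074 -0.0029 twist -2.86
0.075 -0.0111 -0.0042 twist -4.3
0.1 -0.0149 -0.0054 twist -5.73
0.125 -0.0187 -0.0065 twist -7.16
0.15 -0.0225 -0.0075 twist -8.59
0.175 -0.0264 -0.0084 twist -10.03
0.2 -0.0303 -0.0093 twist -11.46
0.225 -0.0342 -0.01 twist -12.89
0.25 -0.0381 -0.0106 twist -14.32
```

View pics/s4.png

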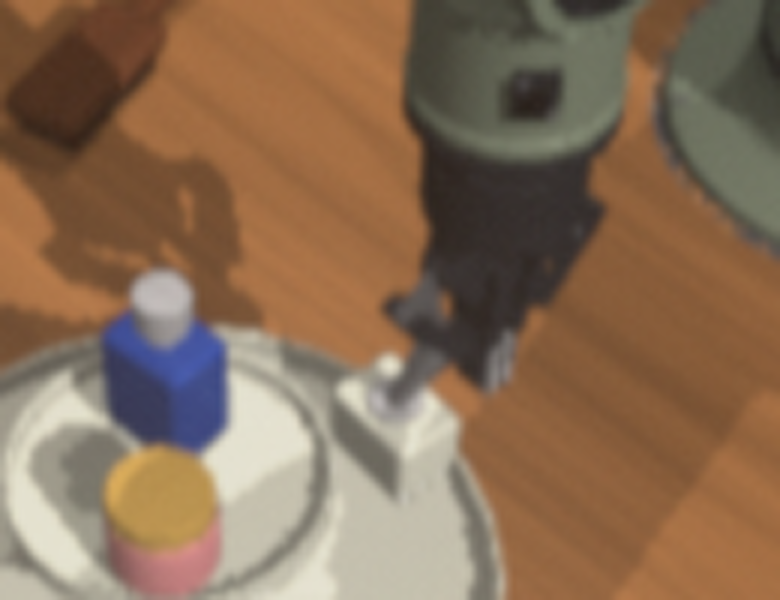

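The finger is right beside the bat tip, at about crop (440,350). Next is the push along the arc.

>>> apply_moves(commands=[{"travel": [-0.0037, -0.0015, 0], "twist": [0, 0, -1.43], "claw": 0.0}, {"travel": [-0.0074, -0.0029, 0], "twist": [0, 0, -2.86], "claw": 0.0}, {"travel": [-0.0111, -0.0042, 0], "twist": [0, 0, -4.3], "claw": 0.0}, {"travel": [-0.0149, -0.0054, 0], "twist": [0, 0, -5.73], "claw": 0.0}, {"travel": [-0.0187, -0.0065, 0], "twist": [0, 0, -7.16], "claw": 0.0}, {"travel": [-0.0225, -0.0075, 0], "twist": [0, 0, -8.59], "claw": 0.0}])

```text
clock: 4.85
position: [0.4152, 0.0235, 0.1413]
tool_rot: [-3.142, -0.0, 1.673]
force: [0.4, 0.9, -0.6]
grip_width: 0.0002
```

```bash
python3 - <<'E'
from h import *
arc(np.arange(1,11)*.02)
crop("scene",190,130,170,130,4.5,"pics/s5.png");
E
```

```text
t 4.85 pos [0.4152 0.0235 0.1413] yaw 1.673 F [ 0.41  0.92 -0.57] tang F 0.88 rad 0.1586 ang 2.847
0.02 -0.0029 -0.0012 twist -1.15
0.04 -0.0059 -0.0023 twist -2.29
0.06 -0.0089 -0.0034 twist -3.44
0.08 -0.0119 -0.0044 twist -4.58
0.1 -0.0149 -0.0054 twist -5.73
0.12 -0.018 -0.0063 twist -6.88
0.14 -0.021 -0.0071 twist -8.02
0.16 -0.0241 -0.0079 twist -9.17
0.18 -0.0272 -0.0086 twist -10.31
0.2 -0.0303 -0.0093 twist -11.46
```

View pics/s5.png

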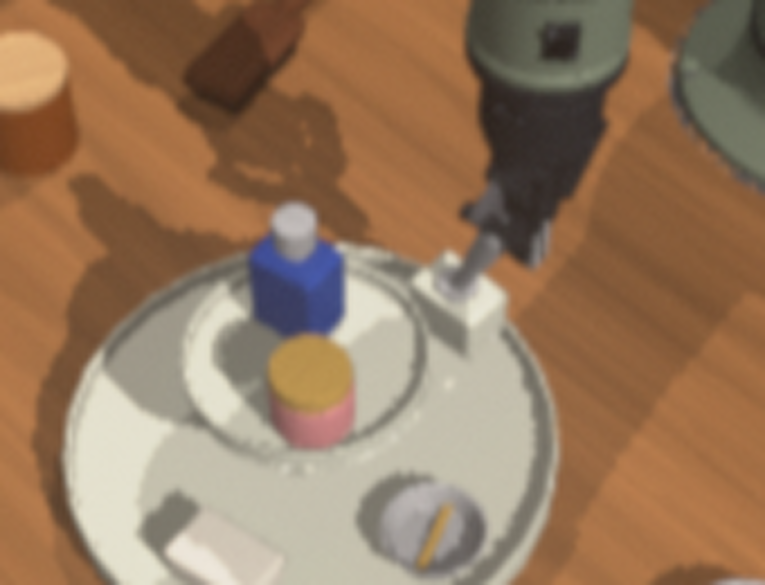

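The organizer is turning with the finger at about 1 N. The bat stays in contact and everything is standing.

>>> apply_moves(commands=[{"travel": [-0.0029, -0.0012, 0], "twist": [0, 0, -1.15], "claw": 0.0}, {"travel": [-0.0059, -0.0023, 0], "twist": [0, 0, -2.29], "claw": 0.0}, {"travel": [-0.0089, -0.0034, 0], "twist": [0, 0, -3.44], "claw": 0.0}, {"travel": [-0.0119, -0.0044, 0], "twist": [0, 0, -4.58], "claw": 0.0}, {"travel": [-0.0149, -0.0054, 0], "twist": [0, 0, -5.73], "claw": 0.0}, {"travel": [-0.018, -0.0063, 0], "twist": [0, 0, -6.88], "claw": 0.0}])

```text
clock: 5.5
position: [0.4109, 0.005, 0.1413]
tool_rot: [-3.142, 0.0, 1.793]
force: [-0.8, 0.7, 0.0]
grip_width: 0.0
```

```bash
python3 - <<'E'
from h import *
arc([])
E
```

```text
t 5.5 pos [0.4109 0.005  0.1413] yaw 1.793 F [-0.81  0.67  0.02] tang F 0.83 rad 0.1586 ang 2.966
```

>>> apply_moves(commands=[{"travel": [-0.0029, -0.0012, 0], "twist": [0, 0, -1.15], "claw": 0.0}, {"travel": [-0.0059, -0.0023, 0], "twist": [0, 0, -2.29], "claw": 0.0}, {"travel": [-0.0089, -0.0034, 0], "twist": [0, 0, -3.44], "claw": 0.0}, {"travel": [-0.0119, -0.0044, 0], "twist": [0, 0, -4.58], "claw": 0.0}])

```text
clock: 5.9
position: [0.4091, -0.0075, 0.1413]
tool_rot: [-3.141, -0.0, 1.873]
force: [-0.3, 1.5, 0.8]
grip_width: 0.0001
```

>>> apply_moves(commands=[{"travel": [-0.0029, -0.0012, 0], "twist": [0, 0, -1.15], "claw": 0.0}, {"travel": [-0.0059, -0.0023, 0], "twist": [0, 0, -2.29], "claw": 0.0}, {"travel": [-0.0089, -0.0034, 0], "twist": [0, 0, -3.44], "claw": 0.0}, {"travel": [-0.0119, -0.0044, 0], "twist": [0, 0, -4.58], "claw": 0.0}])

```text
clock: 6.3
position: [0.4088, -0.0194, 0.1415]
tool_rot: [3.141, -0.001, 1.953]
force: [-1.0, 7.5, 6.1]
grip_width: 0.0002
```

```bash
python3 - <<'E'
from h import *
arc([])
crop("scene",190,130,170,130,4.5,"pics/s6.png");
E
```

```text
t 6.3 pos [ 0.4088 -0.0194  0.1415] yaw 1.953 F [-1.02  7.46  6.13] tang F 7.31 rad 0.1582 ang 3.122
```

View pics/s6.png

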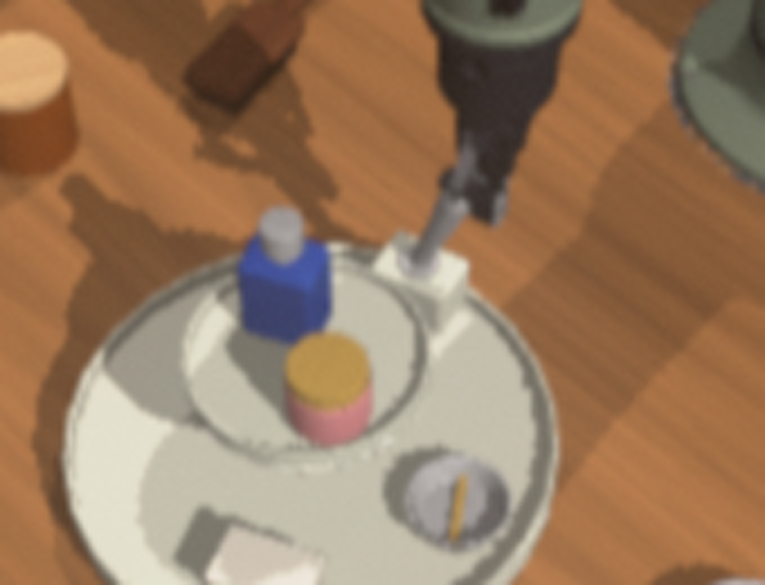

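At about 0.4 rad the tangential force has risen to about 7 N, so the end stop is reached. I'll carry on with small straight tangential steps.

>>> apply_moves(commands=[{"travel": [-0.002, 0, -0.0005], "twist": [0, 0, 0], "claw": 0.0}, {"travel": [-0.004, 0, -0.001], "twist": [0, 0, 0], "claw": 0.0}, {"travel": [-0.006, 0, -0.0015], "twist": [0, 0, 0], "claw": 0.0}])

```text
clock: 6.65
position: [0.4107, -0.0252, 0.1429]
tool_rot: [-3.142, -0.001, 1.952]
force: [-2.3, 5.4, 3.2]
grip_width: -0.0001
```

```bash
python3 - <<'E'
from h import *
arc([])
crop("scene",240,130,100,80,6,"pics/s7.png");
E
```

```text
t 6.65 pos [ 0.4107 -0.0252  0.1429] yaw 1.952 F [-2.27  5.38  3.25] tang F 5.84 rad 0.1563 ang -3.125
```

View pics/s7.png

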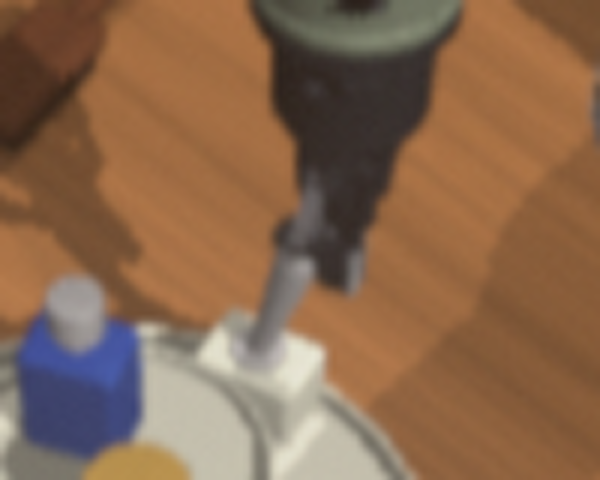

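The bat is becoming more upright in the view and the force is falling. I'll continue.

>>> apply_moves(commands=[{"travel": [-0.002, 0, -0.0003], "twist": [0, 0, 0], "claw": 0.0}, {"travel": [-0.004, 0, -0.0006], "twist": [0, 0, 0], "claw": 0.0}, {"travel": [-0.006, 0, -0.001], "twist": [0, 0, 0], "claw": 0.0}])

```text
clock: 7.0
position: [0.413, -0.0311, 0.1438]
tool_rot: [-3.141, -0.0, 1.952]
force: [-2.5, 3.2, 2.1]
grip_width: -0.0002
```

>>> apply_moves(commands=[{"travel": [-0.002, 0, 0], "twist": [0, 0, 0], "claw": 0.0}, {"travel": [-0.004, 0, 0], "twist": [0, 0, 0], "claw": 0.0}])

```text
clock: 7.2
position: [0.4146, -0.035, 0.1438]
tool_rot: [3.142, 0.0, 1.951]
force: [-1.3, 1.5, 1.3]
grip_width: 0.0001
```

```bash
python3 - <<'E'
from h import *
arc([])
crop("scene",240,130,100,80,6,"pics/s8.png");
E
```

```text
t 7.2 pos [ 0.4146 -0.035   0.1438] yaw 1.951 F [-1.31  1.46  1.28] tang F 1.85 rad 0.1529 ang -3.06
```

View pics/s8.png

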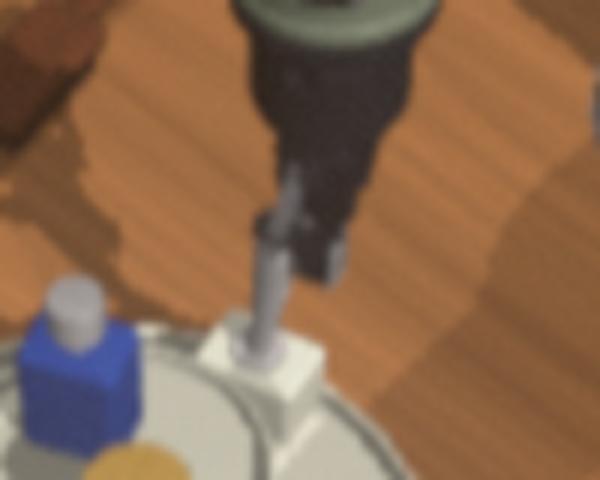

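Force is down to 1.9 N and the bat is almost upright.

>>> apply_moves(commands=[{"travel": [-0.002, 0, 0], "twist": [0, 0, 0], "claw": 0.0}, {"travel": [-0.004, 0, 0], "twist": [0, 0, 0], "claw": 0.0}])

```text
clock: 7.45
position: [0.4161, -0.0387, 0.1438]
tool_rot: [-3.142, 0.0, 1.951]
force: [-1.0, 1.4, 1.1]
grip_width: 0.0001
```

>>> apply_moves(commands=[{"travel": [-0.002, 0, 0], "twist": [0, 0, 0], "claw": 0.0}, {"travel": [-0.004, 0, 0], "twist": [0, 0, 0], "claw": 0.0}])

```text
clock: 7.65
position: [0.4176, -0.0425, 0.1438]
tool_rot: [3.142, 0.0, 1.951]
force: [-0.2, 1.0, -0.8]
grip_width: 0.0001
```

```bash
python3 - <<'E'
from h import *
arc([])
crop("scene",240,130,100,80,6,"pics/s9.png");
E
```

```text
t 7.65 pos [ 0.4176 -0.0425  0.1438] yaw 1.951 F [-0.17  0.95 -0.81] tang F 0.95 rad 0.1508 ang -3.009
```

View pics/s9.png

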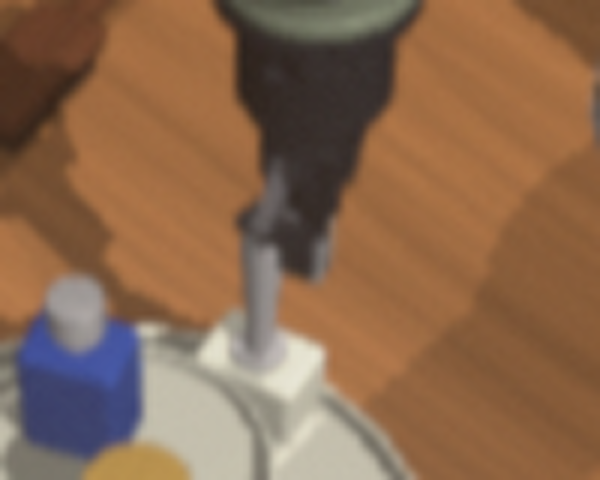

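>>> apply_moves(commands=[{"travel": [-0.002, 0, 0], "twist": [0, 0, 0], "claw": 0.0}, {"travel": [-0.004, 0, 0], "twist": [0, 0, 0], "claw": 0.0}])

```text
clock: 7.9
position: [0.419, -0.0461, 0.1438]
tool_rot: [3.142, 0.0, 1.951]
force: [0.4, 0.2, 0.4]
grip_width: 0.0002
```

>>> apply_moves(commands=[{"travel": [-0.002, 0, 0], "twist": [0, 0, 0], "claw": 0.0}, {"travel": [-0.004, 0, 0], "twist": [0, 0, 0], "claw": 0.0}, {"travel": [-0.004, 0, 0], "twist": [0, 0, 0], "claw": 0.0}])

```text
clock: 8.2
position: [0.4205, -0.0499, 0.1438]
tool_rot: [3.142, 0.0, 1.951]
force: [1.4, 1.6, -0.1]
grip_width: 0.0
```

```bash
python3 - <<'E'
from h import *
arc([])
crop("scene",240,130,100,80,6,"pics/s10.png");
E
```

```text
t 8.2 pos [ 0.4205 -0.0499  0.1438] yaw 1.951 F [ 1.38  1.55 -0.09] tang F 0.93 rad 0.149 ang -2.957
```

View pics/s10.png

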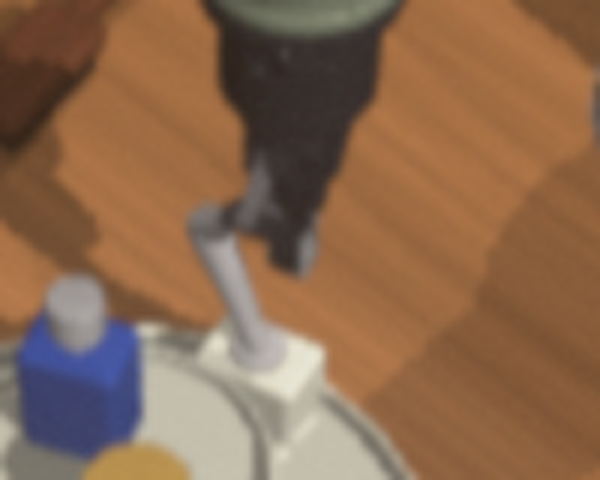

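The bat has snapped over and now leans left, clear of the finger, with its tip at crop (207,220). Now I'll back off along the same line and lift.

>>> apply_moves(commands=[{"travel": [0.01, 0, 0], "twist": [0, 0, 0], "claw": 0.0}, {"travel": [0.025, 0, 0], "twist": [0, 0, 0], "claw": 0.0}, {"travel": [0.045, 0, 0], "twist": [0, 0, 0], "claw": 0.0}, {"travel": [0.07, 0, -0.01], "twist": [0, 0, 0], "claw": 0.0}, {"travel": [0.09, 0, -0.03], "twist": [0, 0, 0], "claw": 0.0}, {"travel": [0.11, 0, -0.06], "twist": [0, 0, 0], "claw": 0.0}, {"travel": [0.13, 0, -0.09], "twist": [0, 0, 0], "claw": 0.0}, {"travel": [0.13, 0, -0.09], "twist": [0, 0, 0], "claw": 0.0}, {"travel": [0.13, 0, -0.09], "twist": [0, 0, 0], "claw": 0.0}])

```text
clock: 9.15
position: [0.3719, 0.0719, 0.234]
tool_rot: [3.14, -0.001, 1.953]
force: [0.3, -0.3, -0.1]
grip_width: -0.0003
```

```bash
python3 - <<'E'
from h import *
arc([])
s=crop("scene",170,80,170,200,3,"pics/s11.png");t=crop("top",205,130,220,150,3.5,"pics/t11.png")
E
```

```text
t 9.15 pos [0.3719 0.0719 0.234 ] yaw 1.953 F [ 0.34 -0.26 -0.11] tang F -0.37 rad 0.2168 ang 2.69
```

View pics/s11.png

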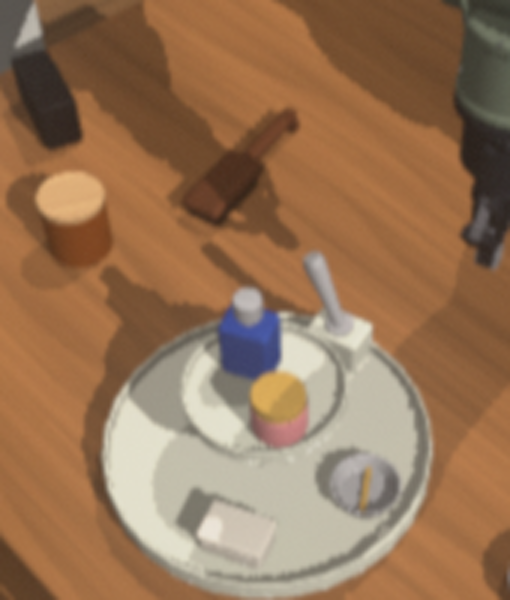

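View pics/t11.png

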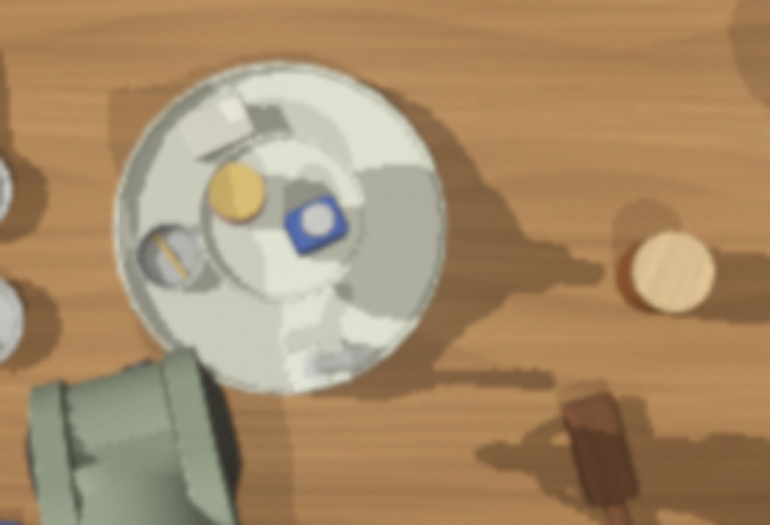

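```bash
python3 - <<'E'
from h import *
a=bot.grab_frame("scene");t=bot.grab_frame("top")
for i in range(6): b=bot.grab_frame("scene")
print("frame diff",np.abs(a["frame"].astype(int)-b["frame"])[160:280,190:330].mean())
print(two(ray(a,275,167.3),ray(t,309.3,231.4)))
print("pivot",onz(t,205+325/3.5,130+362/3.5,.076),onz(a,170+340/3,80+325/3,.076), bot.observe()['force'])
E
```

```text
frame diff 0.7020436507936508
(array([ 0.43515735, -0.10029307,  0.14430096]), np.float64(0.009929078307421041))
pivot [ 0.43184224 -0.0698445   0.076     ] [ 0.43199836 -0.05814811  0.076     ] [-0.02693529 -0.02060304 -0.56358426]
```

The tip is 30–40 mm counter-clockwise of the pivot. That fits +0.38 rad, so I'm handing in.

```bash
python3 - <<'E'
from h import *
print(bot.job_done())
E
```

```text
the job is handed in; nothing more can be done
None
```

The bat is over on its counter-clockwise (on) side, and I handed the job in at about 9.5 s on the robot's clock. I used the side of the closed fingers. The organizer turned about 0.4 rad before its end stop, then the bat yielded. The highest force I read was about 10 N in all (7.5 N sideways, 6 N vertical), read only at the end of each move. I backed off along the same line and lifted clear.

**Last checks**
- **Bat:** the final pictures show it leaning counter-clockwise. Its measured tip is 30–40 mm past the pivot, against about 34 mm expected for +0.38 rad. The two camera rays for the tip missed each other by 10 mm, and the height came out at 144 mm instead of 160 mm. The direction is certain; the exact angle is only approximate.
- **Things on the organizer:** all four are standing on their tiers in the pictures.
- **Other things on the dresser:** the hairbrush and candle look undisturbed by eye in the final pictures. The watch case was not in those final crops, but the arm did not touch anything near it as far as I could tell.
- **At rest:** frames 0.3 s apart differed by only 0.7 grey levels on average, which I took as image noise and did not check further. The wrist force was about 0.6 N, with nothing touching the robot.

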